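# Flip a circuit board onto the preheating plate

## Task

Push the green circuit board, which lies parts-down on the yellow bench, against the front edge of the low preheating plate until it tips up on edge and flips over onto the plate, then push it the rest of the way so that it lies flat, parts up, with none of it hanging over the plate's edges. Do it with the fingertips only: the board is pushed and tipped with its lower edge staying down, never picked up or carried through the air. Leave everything else on the bench where it is.

Things in the scene. Friction and masses are not known exactly. Their poses are not given: they have to be found in the camera images.
- board: Loose green circuit board, 60 (its x) x 80 mm (its y), 2 mm thick, about 45 g, with 6 mm tall parts on one face, all 12 mm or more in from the 80 mm edges. It starts parts-down on the bench, bare face up, its rim 6 to 8 mm above the bench, an 80 mm edge facing the plate within 0.4 rad. Origin: centre of the part side, level with the parts' tops; z points out of the bare face (at z = 8 mm).
- board_mid (a point): Centre of the circuit board, 7 mm along the board's z from its origin, in the middle of the 2 mm thickness; same axes as the board.
- corner_a (a point): Corner of the board at (-30, +40) mm in its x, y, mid-thickness.
- corner_b (a point): Corner of the board at (-30, -40) mm, mid-thickness.
- corner_c (a point): Corner of the board at (+30, +40) mm, mid-thickness.
- corner_d (a point): Corner of the board at (+30, -40) mm, mid-thickness.
- plate: Fixed preheating plate, switched off: a slab 130 (its x) x 200 mm (its y), aluminium top 12 mm above the bench, upright black sides. Origin: centre of the slab, at bench level; x points away from the robot: the front side, against which the board is tipped, is its face at x = -65 mm, along y. A grey control box, 170 mm wide and 55 mm tall (knob 65 mm), stands behind, x = +66 to +151 mm.
- plate_edge (a point): Middle of the plate's top front edge, 12 mm above the bench; same axes as the plate.
- tape: Bystander: roll of amber tape, 60 mm across, 19 mm high, flat on the bench. Origin: centre of underside.
- scrap_board: Bystander: blue scrap board, 45 by 70 mm, about 16 mm high. Origin: centre of underside.
- flux_jar: Bystander: amber jar with black cap, 40 mm across, 36 mm high. Origin: centre of underside.
- tip_cleaner: Bystander: open steel tip-cleaner cup, 70 mm across, 40 mm high. Origin: centre of underside.
- alcohol: Bystander: white bottle with blue cap, 48 mm across, 110 mm high. Origin: centre of underside.
- screwdriver: Bystander: red-handled screwdriver, 160 mm long, lying along its x. Origin near its middle.
- tweezers: Bystander: dark steel tweezers, 125 mm long, lying along its x, 5 mm high. Origin near the middle.
There are look-alikes about, which are no part of the job. There is more than one size of the board; the one meant has the size given above.

How it is judged:
On the way:
1. the board stands up on edge (steeper than about 60 degrees) at the plate's front edge, its lower edge on the bench or on that edge (angle between board_mid's own z axis and vertical between 1.05 and 2.1 rad and x of board_mid in the frame of plate between -0.1 and -0.04 m and y of board_mid in the frame of plate between -0.1 and 0.1 m and height (world z) of board_mid below 0.055 m), for 0.05 s.
At the end, for the whole second after the job is handed in: The board lies at rest, turned over (parts up, flat within 4 degrees) on the plate's aluminium top, and all four corners are over the plate (0.5 mm allowed; 2.5 mm where it touches the control box) (angle between board_mid's own z axis and vertical above 3.07 rad and height (world z) of board_mid between 0.011 and 0.016 m and linear speed of board below 0.02 m/s and x of corner_a in the frame of plate between -0.0655 and 0.0675 m and y of corner_a in the frame of plate between -0.1005 and 0.1005 m and x of corner_b in the frame of plate between -0.0655 and 0.0675 m and y of corner_b in the frame of plate between -0.1005 and 0.1005 m and x of corner_c in the frame of plate between -0.0655 and 0.0675 m and y of corner_c in the frame of plate between -0.1005 and 0.1005 m and x of corner_d in the frame of plate between -0.0655 and 0.0675 m and y of corner_d in the frame of plate between -0.1005 and 0.1005 m).
It fails at once if the board is picked up or carried: even its lowest corner is more than 25 mm above the bench (height (world z) of each of corner_a, corner_b, corner_c, corner_d above 0.025 m).
It fails at once if another thing on the bench is moved by more than 15 mm (distance of any of tape, scrap_board, flux_jar, tip_cleaner, alcohol, screwdriver, tweezers from where it was at the start of the episode above 0.015 m).
It also fails if it takes over 67 s, if anything falls off the work surface, if the arm or the gripper's body presses on something with over 40 N, if the wrist force passes 120 N, or if a joint passes its speed limit or range.

## Robot

A 6-joint arm with a two-finger parallel gripper is mounted at the origin on the work surface. World frame = base frame: x ahead of the robot, y to its left, z up, the work surface at z = 0. Lengths are in m, angles in rad, forces in N, time in s.
With the tool pointing down it reaches from about 0.35 to 0.8 m from the base axis. Payload 7.3 kg.
Tool frame: the origin (TCP) lies between the finger pads; the fingertips stand 25 mm ahead of it and the grasp point (between the pads) lies 6 mm ahead of it (r.tip_extent is the distance from the TCP to the fingertips, in m); z points along the fingers, y is the direction in which the jaws open and shut (so a half turn about z gives the same grasp; the last joint's range is limited). The gripper opens to 85 mm and grips with 20 to 120 N. Pads are 22 mm wide; open, the fingers measure 114 mm over their backs; the gripper's body (76 mm by 85 mm) begins 54 mm behind the grasp point. The pads swing forward as they close: fully open they stand 13 mm farther back than shut.
Start: joints at [1.003, 0.342, 1.524, -0, 1.275, -0.146], TCP at [0.215, 0.479, 0.256] pointing down, gripper open.
Joint ranges: [-2.53, 2.53], [-0.77, 2.02], [0.04, 2.7], [-1, 4.14], [0.28, 2.66], [-3.11, 3.11]. Speed limits (rad/s): [2.57, 2.57, 3.14, 3.14, 3.14, 3.14].

## Interface

Orientations are given as a unit quaternion [x, y, z, w].
In Python, from workcell import r, command_gripper, optics gives the robot as it stands. The module is installed in compiled form; this text tells all that it offers. Calls block until the motion is done:
- r.reach(position, orientation): joint-space move of the TCP to a pose.
- r.move_straight(position, orientation=None, speed=0.15, max_force=None): straight line of the TCP; orientation=None keeps the orientation; speed is the mean speed in m/s. With max_force (N) it stops when the force on the tool has changed by that much, and returns True; else False.
- r.movej(angles): joint-space move.
- command_gripper(opening, force=None): finger opening in m; force is the grip in N (None keeps the last); returns when the fingers have stopped.
- r.hold(seconds).
- r.solve_ik(position, orientation): joint angles nearest the present ones, or None.
- r.read_state(): the state.
- optics.get_image(name): name is "side" or "top" or "wrist"; returns (picture, depth): 480x640x3 uint8, red, green, blue; 480x640 float32, m along the optical axis (not along the pixel's ray), 0 where there is no reading.
- optics.camera_model(name): a dict with "K" (3x3 intrinsics, pixels), "R" (3x3) and "t" (3): a world point X has camera coordinates R X + t; the wrist camera has in their place "tool_from_camera" (4x4, takes a point from camera to tool coordinates, whose origin is the TCP and whose axes are the flange's). Camera axes: x right, y down, z forward; pixel columns grow to the right and rows downward; lengths in m; the calibration is good to about 2 mm. A picture is of the moment at which its call begins: read the wrist's pose just before it. camera_model takes no time and is no camera call.
A pose or a line that the arm cannot do raises r.PlanningError and nothing moves.
- r.finish_job(): hands the job in, once; it reports no verdict.
The state is a dict: "time_s": time; "joint_positions": joint angles; "dq": joint speeds; "tau": joint torques, N m; "eef_pos": TCP position; "eef_rot": TCP orientation; "contact_force": force on the tool from outside, world axes, zero at the start; "torque": the same for the moment, N m; "grip_width": finger opening in m.
Only numpy, scipy, OpenCV 4.12 (cv2) and the standard library are available. Lean on these libraries where they do the work, as an engineer would, in place of code of your own. Each camera call takes 0.05 s, during which the arm holds its last target.

## Working session

There is one attempt and no reset: what is moved stays moved. The work goes in short steps, each a Python script; the robot and the scene stay as the last script left them, time stands still between calls to the robot, and variables do not carry over. Pictures are saved under pics/ and viewed, and the job is handed in when it is done.

```bash
mkdir -p pics; python3 - <<'E'
from workcell import r, optics
import cv2, numpy as np
print(r.read_state()['time_s'], r.tip_extent)
for n in ['side','top']:
    im,d=optics.get_image(n); cv2.imwrite(f'pics/{n}0.png',im[:,:,::-1]); np.save(f'{n}0.npy',d)
    m=optics.camera_model(n); print(n,m['K'],m['R'],m['t'])
print(optics.camera_model('wrist'))
E
```

```text
0.0 0.025
side [[464.22711609   0.         310.15940553]
 [  0.         464.22711609 241.83767845]
 [  0.           0.           1.        ]] [[ 0.77439627 -0.63265714  0.0074407 ]
 [-0.359627   -0.44981191 -0.81751921]
 [ 0.52055628  0.63040796 -0.57585325]] [-0.37754404  0.20724551  0.65851723]
top [[440.80280271   0.         314.66530983]
 [  0.         440.80280271 240.07908776]
 [  0.           0.           1.        ]] [[-0.00919208 -0.99988394 -0.01214968]
 [-0.99140473  0.01069854 -0.13039248]
 [ 0.13050733  0.01084667 -0.99138801]] [0.0022582  0.47114548 0.89548828]
{'K': array([[346.17919026,   0.        , 321.1228187 ],
       [  0.        , 346.17919026, 243.31343798],
       [  0.        ,   0.        ,   1.        ]]), 'tool_from_camera': array([[ 2.80499083e-04, -9.59832830e-01, -2.80572380e-01,
         7.29471666e-02],
       [ 9.99999897e-01,  1.69392860e-04,  4.20248871e-04,
         5.49686049e-04],
       [-3.55841706e-04, -2.80572469e-01,  9.59832779e-01,
        -1.18565008e-01],
       [ 0.00000000e+00,  0.00000000e+00,  0.00000000e+00,
         1.00000000e+00]])}
```

View pics/top0.png

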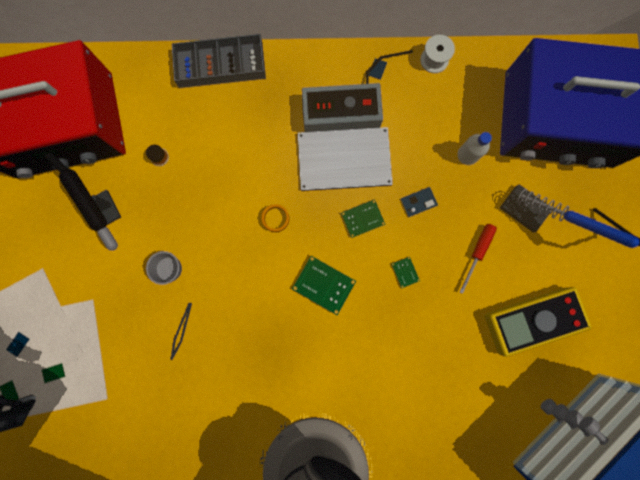

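View pics/side0.png

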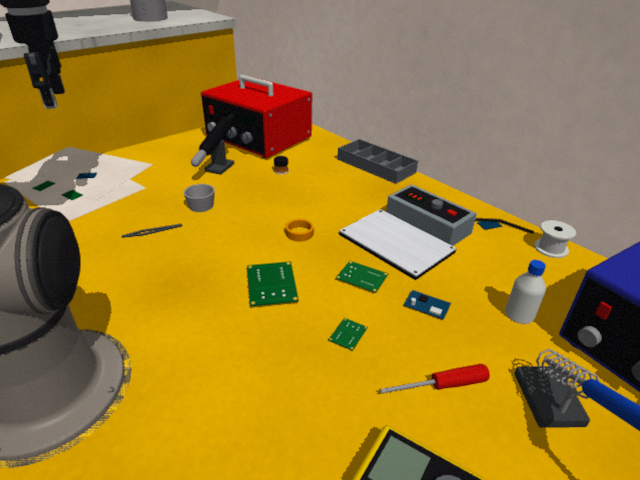

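```bash
cat > h.py <<'E'
from workcell import r, optics, command_gripper
import cv2, numpy as np
def ray(cam,uv,z):
    K,R,t=cam['K'],np.array(cam['R']),np.array(cam['t'])
    d=R.T@np.linalg.inv(K)@np.array([uv[0],uv[1],1.]); c=-R.T@t
    return c+d*(z-c[2])/d[2]
def green(im):
    hsv=cv2.cvtColor(im,cv2.COLOR_RGB2HSV)
    return cv2.inRange(hsv,(45,60,30),(90,255,255))
def rect_world(cam,im,mask,z,amin=100):
    out=[]
    cs,_=cv2.findContours(mask,cv2.RETR_EXTERNAL,cv2.CHAIN_APPROX_NONE)
    for c in cs:
        if cv2.contourArea(c)<amin: continue
        P=np.array([ray(cam,p[0],z)[:2] for p in c],np.float32)
        out.append((c.reshape(-1,2).mean(0),cv2.minAreaRect(P*1000)))
    return out
E
python3 - <<'E'
from h import *
im=cv2.imread('pics/top0.png')[:,:,::-1].copy(); cam=optics.camera_model('top')
m=green(im)
for c,rc in rect_world(cam,im,m,0.008): print('G',c.round(),np.round(rc[0],1),np.round(rc[1],1),round(rc[2],1),cv2.boxPoints(rc).round().tolist())
hsv=cv2.cvtColor(im,cv2.COLOR_RGB2HSV)
w=cv2.inRange(hsv,(0,0,120),(180,50,255)); w[:120]=0;w[200:]=0;w[:,:280]=0;w[:,410:]=0
for c,rc in rect_world(cam,im,w,0.012,500): print('P',c.round(),np.round(rc[0],1),np.round(rc[1],1),round(rc[2],1),cv2.boxPoints(rc).round().tolist())
cam=optics.camera_model('side'); im=cv2.imread('pics/side0.png')[:,:,::-1].copy()
for c,rc in rect_world(cam,im,green(im),0.008): print('S',c.round(),np.round(rc[0],1),np.round(rc[1],1),round(rc[2],1))
hsv=cv2.cvtColor(im,cv2.COLOR_RGB2HSV)
w=cv2.inRange(hsv,(0,0,120),(180,50,255)); w[:205]=0;w[280:]=0;w[:,:330]=0;w[:,460:]=0
for c,rc in rect_world(cam,im,w,0.012,500): print('SP',c.round(),np.round(rc[0],1),np.round(rc[1],1),round(rc[2],1),cv2.boxPoints(rc).round().tolist())
t=cv2.imread('pics/top0.png')[110:330,260:470]; cv2.imwrite('pics/crop0.png',cv2.resize(t,None,fx=2.7,fy=2.7,interpolation=cv2.INTER_CUBIC))
E
```

```text
G [ 52. 373.] [201. 546.] [28.2 43.4] 16.5 [[181.0, 563.0], [194.0, 521.0], [221.0, 529.0], [208.0, 571.0]]
G [405. 272.] [ 403.9 -194. ] [53.1 39.3] 19.8 [[372.0, -184.0], [386.0, -221.0], [435.0, -204.0], [422.0, -167.0]]
G [324. 285.] [378. -20.] [108.1  80.5] 59.8 [[316.0, -47.0], [386.0, -87.0], [440.0, 6.0], [370.0, 47.0]]
G [362. 218.] [ 521.  -106.3] [55.2 76. ] 21.4 [[481.0, -81.0], [509.0, -152.0], [561.0, -132.0], [533.0, -61.0]]
P [344. 159.] [654.9 -68.7] [130.7 198.1] 2.8 [[585.0, 27.0], [594.0, -171.0], [725.0, -164.0], [715.0, 33.0]]
S [347. 334.] [ 402.6 -198.5] [55.5 41.2] 20.9
S [362. 277.] [ 521.  -108.9] [59.2 78.5] 21.6
S [272. 285.] [379.9 -20.1] [111.9  82.1] 59.8
SP [398. 241.] [656.3 -71.4] [132.8 200.7] 2.9 [[585.0, 25.0], [595.0, -175.0], [728.0, -168.0], [718.0, 32.0]]
```

View pics/crop0.png

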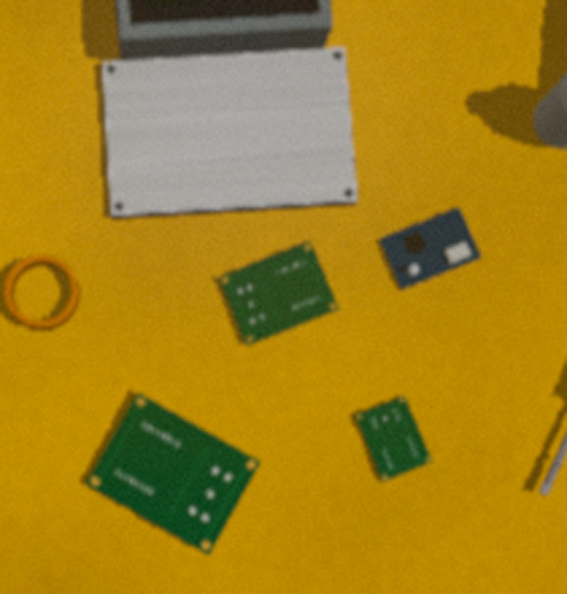

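```bash
cat >> h.py <<'E'
from scipy.spatial.transform import Rotation as Ro
YAW=0.0497
N=np.array([np.cos(YAW),np.sin(YAW),0]); T=np.array([-np.sin(YAW),np.cos(YAW),0])
PC=np.array([0.6555,-0.070,0])
def quat(a,s=-1):  # tips lean forward by a; s=-1: tool x points back
    z=np.sin(a)*N-np.cos(a)*np.array([0,0,1]); y=s*-T*-1 if False else None
    y = T if s<0 else -T   # y x z = x
    x=np.cross(y,z); return Ro.from_matrix(np.stack([x,y,z],1)).as_quat()
def toworld(p): return PC+N*p[0]+T*p[1]+np.array([0,0,p[2]])
def toplate(X):
    d=np.asarray(X)-PC; return np.array([d@N,d@T,X[2]])
def shot(name,fn):
    im,d=optics.get_image(name); cv2.imwrite('pics/'+fn,im[:,:,::-1]); return im,d
def F():
    s=r.read_state(); f=np.array(s['contact_force']); return np.array([f@N,f@T,f[2]])
E
python3 - <<'E'
from h import *
s=r.read_state(); print(Ro.from_quat(s['eef_rot']).as_matrix().round(2),s['grip_width'])
for sg in (-1,1):
  for x,z in ((-.20,.04),(-.20,.15),(-.05,.1)):
    print(sg,x,z,r.solve_ik(toworld([x,-.031,z]),quat(.17,sg)))
print(toplate([.521,-.1075,0]))
E
```

```text
[[-0.91  0.41 -0.  ]
 [ 0.41  0.91 -0.  ]
 [ 0.   -0.   -1.  ]] 0.08544527389578213
-1 -0.2 0.04 [-0.4517762   0.50512007  2.04790508  0.18960984  0.44616748 -2.23760474]
-1 -0.2 0.15 [-0.4517762   0.29802183  1.94378412  0.11909516  0.75393336 -2.15318899]
-1 -0.05 0.1 [-0.32223155  0.59043313  1.6026806   0.08650948  0.79177472 -1.99869505]
1 -0.2 0.04 [-0.4517762   0.50512007  2.04790508  0.18960984  0.44616748  0.90398792]
1 -0.2 0.15 [-0.4517762   0.29802183  1.94378412  0.11909516  0.75393336  0.98840366]
1 -0.05 0.1 [-0.32223155  0.59043313  1.6026806   0.08650948  0.79177472  1.14289761]
[-0.1361969 -0.0307718  0.       ]
```

```bash
python3 - <<'E'
from h import *
q=quat(.17,1)
command_gripper(0.040)
print(r.tip_extent, r.read_state()['grip_width'])
r.reach(toworld([-.205,-.033,.15]),q)
r.move_straight(toworld([-.205,-.033,.055]),q,speed=.1)
print(F()); shot('wrist','w1.png'); shot('side','s1.png')
hit=r.move_straight(toworld([-.205,-.033,.01]),q,speed=.02,max_force=3)
s=r.read_state();print(hit,s['eef_pos'],F(),s['time_s'],toplate(s['eef_pos']))
E
```

```text
0.025 0.039765402631958754
[-0.17511021 -0.1127137   0.67874462]
True [ 0.45243211 -0.11310338  0.02421311] [-1.56460309 -0.11477267  8.223147  ] 5.5667 [-0.2049585  -0.03296184  0.02421311]
```

View pics/w1.png

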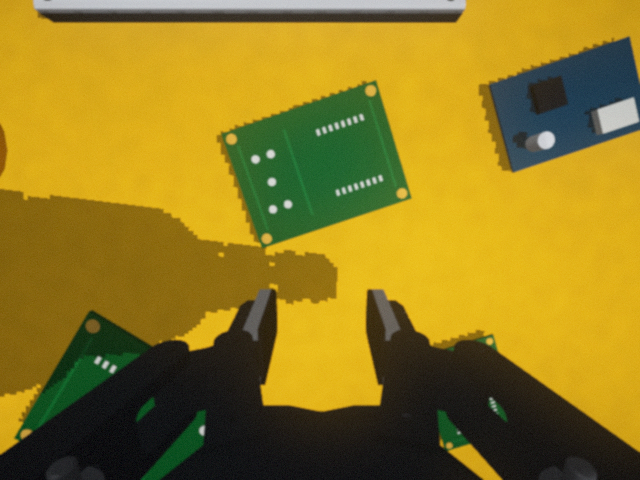

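View pics/s1.png

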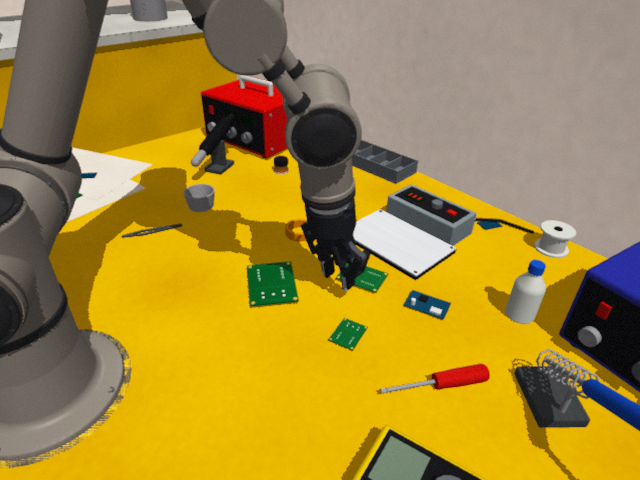

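```bash
python3 - <<'E'
from h import *
q=quat(.17,1)
r.move_straight(toworld([-.205,-.033,.0255]),q,speed=.05)
print(F())
hit=r.move_straight(toworld([-.150,-.033,.0255]),q,speed=.03,max_force=4)
print(hit,F(),toplate(r.read_state()['eef_pos']),r.read_state()['time_s'])
shot('wrist','w2.png');shot('top','t2.png')
E
```

```text
[-0.577791   -0.43623876 -0.11003732]
False [ 0.41446762 -0.68562918  0.1992209 ] [-0.15007461 -0.03303123  0.02551576] 7.8
```

View pics/w2.png

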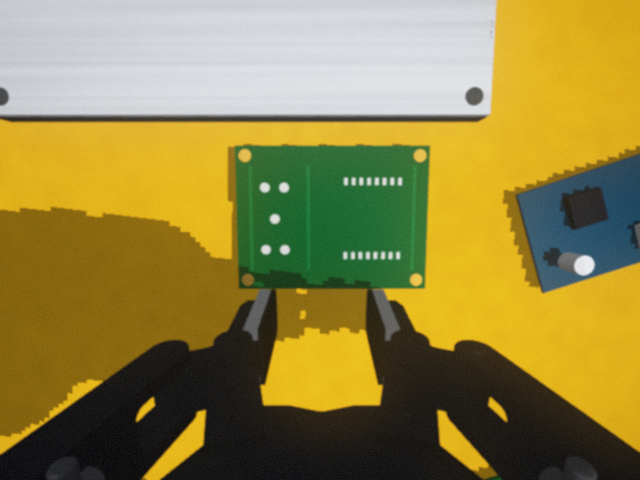

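```bash
python3 - <<'E'
from h import *
q=quat(.17,1)
hit=r.move_straight(toworld([-.120,-.033,.0255]),q,speed=.02,max_force=4)
print(hit,F(),toplate(r.read_state()['eef_pos']),r.read_state()['time_s'])
for i in range(3): r.hold(.1); print(F())
shot('wrist','w3.png');shot('side','s3.png')
E
```

```text
True [ 0.66834802  0.75399572 -0.75193336] [-0.13886579 -0.03270542  0.02497691] 8.6583
[-0.14709432  0.25507866 -1.0925672 ]
[ 0.09089842 -0.45711162  0.76474871]
[ 0.40567559 -0.35026656  0.12762993]
```

View pics/w3.png

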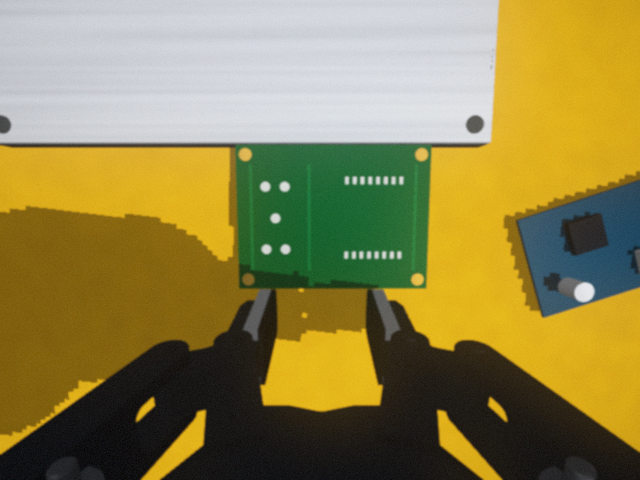

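```bash
python3 - <<'E'
import cv2
i=cv2.imread('pics/s3.png')[200:320,280:440]; cv2.imwrite('pics/s3c.png',cv2.resize(i,None,fx=4.5,fy=4.5,interpolation=cv2.INTER_CUBIC))
E
```

```text
(no output)
```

View pics/s3c.png

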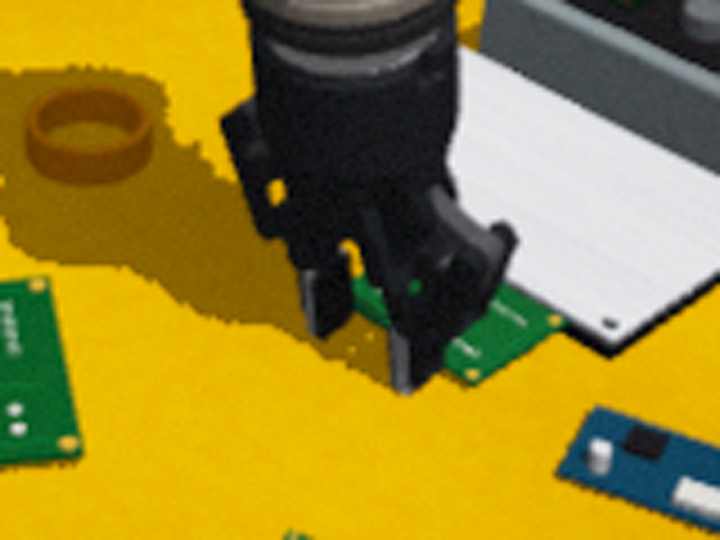

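```bash
python3 - <<'E'
from h import *
q=quat(.17,1); x0,z0=-.1389,.0250
h=r.move_straight(toworld([x0+.002,-.033,z0+.0005]),q,speed=.02,max_force=12)
print(h,F(),toplate(r.read_state()['eef_pos']).round(4))
r.hold(.05);print(F())
for th in np.radians([2,4,6,8,10,12,14]):
    h=r.move_straight(toworld([x0+.002+.06*(1-np.cos(th)),-.033,z0+.0005+.06*np.sin(th)]),q,speed=.03,max_force=25)
    print(round(np.degrees(th)),h,F().round(1),toplate(r.read_state()['eef_pos']).round(4))
print(r.read_state()['time_s'])
shot('wrist','w4.png');shot('side','s4.png')
i=cv2.imread('pics/s4.png')[200:320,280:440]; cv2.imwrite('pics/s4c.png',cv2.resize(i,None,fx=4.5,fy=4.5,interpolation=cv2.INTER_CUBIC))
E
```

```text
False [-5.04213503 -1.00592915  1.81359597] [-0.1385 -0.0325  0.0249]
[-5.89034205 -0.66223562  0.89123253]
2 False [-6.1 -0.8 -0.2] [-0.1385 -0.0326  0.0271]
4 False [-6.6 -1.  -0.9] [-0.1384 -0.0326  0.0292]
6 False [-5.7 -1.1  0.4] [-0.1382 -0.0325  0.0313]
8 False [-6.8 -1.3  0.5] [-0.138  -0.0325  0.0334]
10 False [-6.9 -1.  -0.3] [-0.1377 -0.0325  0.0354]
12 False [-7.8 -0.5  1. ] [-0.1373 -0.0325  0.0375]
14 False [-7.7 -1.4  1.8] [-0.1368 -0.0325  0.0396]
11.125
```

View pics/w4.png

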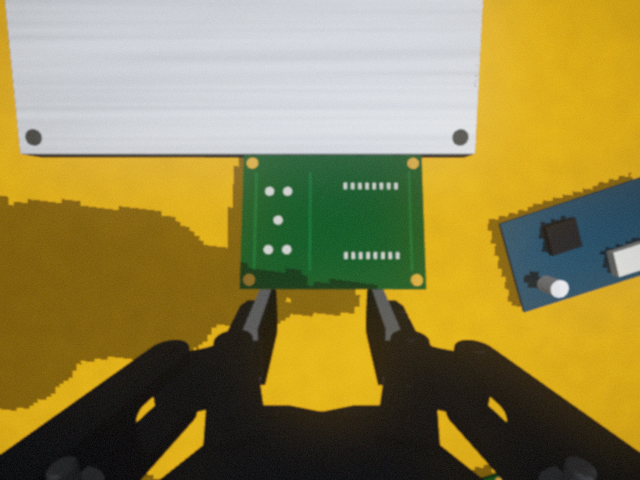

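View pics/s4c.png

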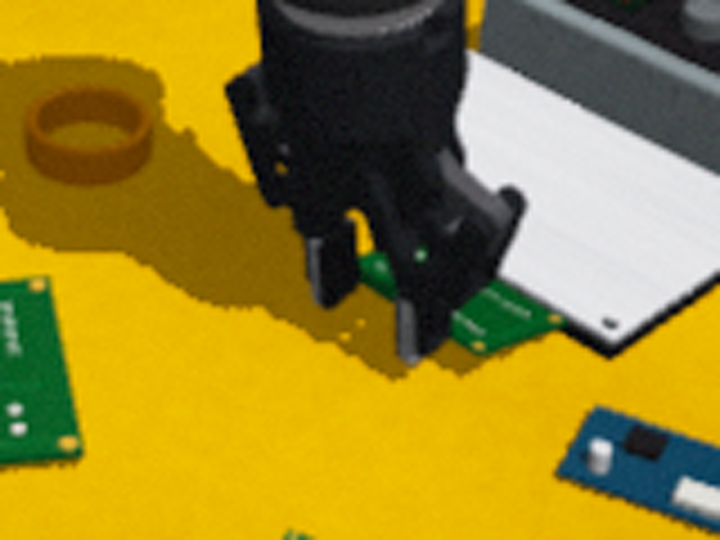

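```bash
python3 - <<'E'
from h import *
q=quat(.17,1); x0,z0=-.1389,.0255; b=.002
for d in range(17,48,3):
    th=np.radians(d)
    h=r.move_straight(toworld([x0+b+.06*(1-np.cos(th)),-.033,z0+.06*np.sin(th)]),q,speed=.03,max_force=25)
    f=F(); b+=np.clip((5+f[0])*.0001,-.0004,.0004)
    print(d,h,f.round(1),round(b,5),toplate(r.read_state()['eef_pos']).round(4))
print(r.read_state()['time_s'])
shot('wrist','w5.png');shot('side','s5.png')
i=cv2.imread('pics/s5.png')[200:320,280:440]; cv2.imwrite('pics/s5c.png',cv2.resize(i,None,fx=4.5,fy=4.5,interpolation=cv2.INTER_CUBIC))
E
```

```text
17 False [-8.1 -1.   1.6] 0.00169 [-0.136  -0.0325  0.0426]
20 False [-7.  -0.8  2.2] 0.00149 [-0.1351 -0.0326  0.0457]
23 False [-6.5 -0.5  1.6] 0.00134 [-0.1339 -0.0326  0.0488]
26 False [-6.3 -0.1  2.8] 0.0012 [-0.1326 -0.0326  0.0517]
29 False [-6.2 -0.2  3.3] 0.00109 [-0.1311 -0.0326  0.0546]
32 False [-0.1  0.5  0.5] 0.00149 [-0.1278 -0.0333  0.0579]
35 False [ 0.9 -0.8  0.5] 0.00189 [-0.1261 -0.0331  0.0601]
38 False [-0.1  0.1 -0.2] 0.00229 [-0.124  -0.0331  0.0626]
41 False [ 0.2 -0.1  0.5] 0.00269 [-0.1216 -0.0331  0.065 ]
44 False [ 0.2 -0.4 -0.2] 0.00309 [-0.1191 -0.033   0.0673]
47 False [ 0.  -0.6 -0.4] 0.00349 [-0.1165 -0.033   0.0696]
14.0667
```

View pics/w5.png

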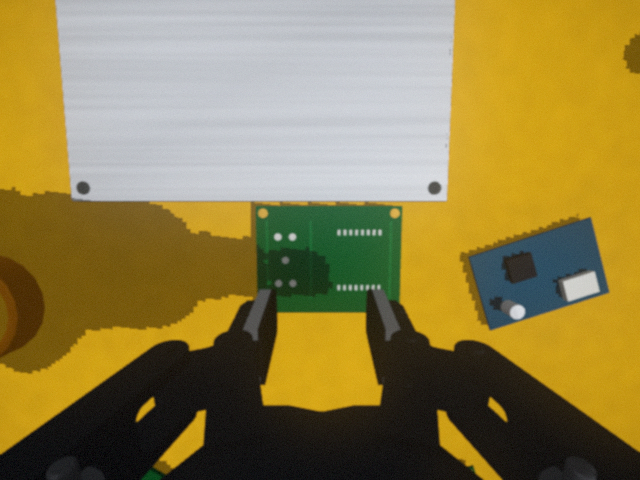

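View pics/s5c.png

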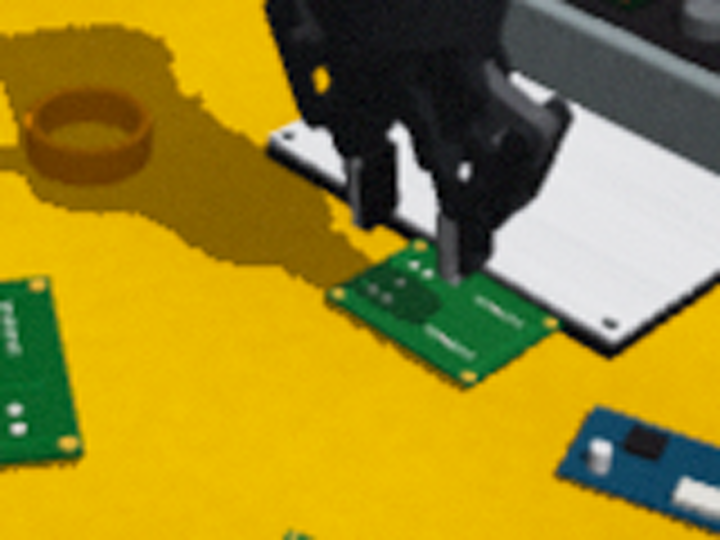

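```bash
cat >> h.py <<'E'
def tcp(cx,cz,a,y=-.033,ext=.0228):
    # tcp so that the fingertip front corner is at plate (cx, cz)
    return toworld([cx-.011*np.cos(a)-ext*np.sin(a), y, cz-.011*np.sin(a)+ext*np.cos(a)])
def edge(th): return -.065-.06*np.cos(th), .006+.06*np.sin(th)
def alpha(d):
    a=np.interp(d,[0,3,12,24,40],[.08,.08,.25,.45,.45]); return min(a,np.radians(85-d) if d<85 else 0)
def sof(d): return np.interp(d,[0,24,45,90],[.0035,.0035,.008,.008])
def target(d,b):
    th=np.radians(d); a=alpha(d); s=sof(d); ex,ez=edge(th)
    return tcp(ex+s*np.sin(a)+b, ez-s*np.cos(a), a), quat(a,1)
E
python3 - <<'E'
from h import *
for d in range(0,91,6):
    p,q=target(d,.001); k=r.solve_ik(p,q); print(d,round(alpha(d),2),toplate(p).round(4), None if k is None else np.round(k,2))
p=tcp(-.18,.0026,.08); print(r.solve_ik(p,quat(.08,1)))
r.move_straight(toworld([-.17,-.033,.09]),quat(.08,1),speed=.12)
im,d=shot('top','t6.png'); cam=optics.camera_model('top')
m=green(im)
for c,rc in rect_world(cam,im,m,0.008):
    if abs(rc[1][0]-58)<6 or abs(rc[1][1]-58)<6: print(c.round(),rc,toplate(np.array([rc[0][0]/1e3,rc[0][1]/1e3,0])))
cv2.imwrite('pics/t6c.png',cv2.resize(im[120:280,260:470,::-1],None,fx=3.5,fy=3.5))
print(r.read_state()['time_s'])
E
```

```text
0 0.08 [-0.1365 -0.033   0.0244] [-0.37  0.63  1.82  0.06  0.62  1.11]
6 0.14 [-0.1372 -0.033   0.0299] [-0.38  0.6   1.86  0.11  0.56  1.05]
12 0.25 [-0.1381 -0.033   0.0345] [-0.41  0.57  1.95  0.28  0.41  0.86]
18 0.35 [-0.138  -0.033   0.0389] [-0.44  0.55  2.02  0.57  0.3   0.55]
24 0.45 [-0.1371 -0.033   0.043 ] None
30 0.45 [-0.1337 -0.033   0.0474] None
36 0.45 [-0.1297 -0.033   0.0515] None
42 0.45 [-0.1252 -0.033   0.0553] None
48 0.45 [-0.1205 -0.033   0.0591] None
54 0.45 [-0.1156 -0.033   0.0631] [-0.45  0.52  2.03  0.83  0.29  0.31]
60 0.44 [-0.1102 -0.033   0.0667] [-0.44  0.52  2.    0.72  0.31  0.43]
66 0.33 [-0.1036 -0.033   0.0712] [-0.4   0.52  1.9   0.34  0.44  0.83]
72 0.23 [-0.0966 -0.033   0.075 ] [-0.37  0.55  1.8   0.16  0.59  1.02]
78 0.12 [-0.0892 -0.033   0.078 ] [-0.34  0.58  1.69  0.07  0.76  1.13]
84 0.02 [-0.0815 -0.033   0.0803] [-0.32  0.63  1.58  0.01  0.92  1.2 ]
90 0 [-0.075  -0.033   0.0808] [-0.31  0.65  1.54 -0.    0.95  1.21]
[-0.42033313  0.56535177  1.96922311  0.07084051  0.53676522  1.04115087]
14.8417
```

View pics/t6c.png

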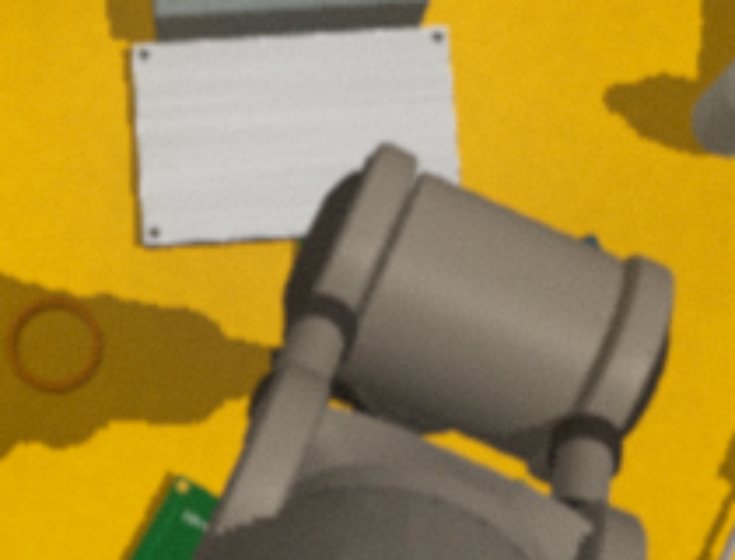

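```bash
sed -i 's/\[.08,.08,.25,.45,.45\]/[.08,.08,.20,.30,.30]/' h.py; python3 - <<'E'
from h import *
print([r.solve_ik(*target(d,.001)) is not None for d in range(0,91,6)])
q=quat(.08,1)
r.move_straight(tcp(-.150,.03,.08),q,speed=.1)
r.move_straight(tcp(-.150,.0028,.08),q,speed=.05)
print(F())
h=r.move_straight(tcp(-.115,.0028,.08),q,speed=.02,max_force=4)
r.hold(.1)
p=r.read_state()['eef_pos']; print(h,F(),toplate(p),toplate(tcp(-.125,.0028,.08)))
shot('wrist','w7.png'); print(r.read_state()['time_s'])
E
```

```text
[True, True, True, True, True, True, True, True, True, True, True, True, True, True, True, True]
[-0.48512087  0.5074172   0.50320183]
True [0.23351385 0.4887088  1.10697706] [-0.13714284 -0.03275333  0.02405417] [-0.13778687 -0.033       0.02464802]
17.4417
```

View pics/w7.png

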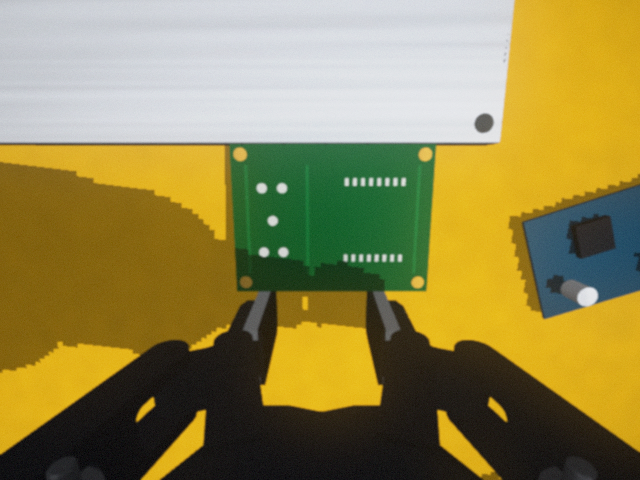

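```bash
cat >> h.py <<'E'
def go(ds,b,tgt,stop_low=None):
    for d in ds:
        p,q=target(d,b); h=r.move_straight(p,q,speed=.03,max_force=25)
        f=F(); print(d,h,f.round(1),round(b,5),(toplate(r.read_state()['eef_pos'])-toplate(p)).round(4)*1000)
        b+=np.clip((tgt+f[0])*.0001,-.0003,.0003)
        if stop_low and -f[0]<stop_low: print('low'); break
    print('b',b,r.read_state()['time_s'])
    return b
E
python3 - <<'E'
from h import *
b=.0014
go(range(0,25,3),b,3)
shot('wrist','w8.png');shot('side','s8.png')
i=cv2.imread('pics/s8.png')[200:320,280:440]; cv2.imwrite('pics/s8c.png',cv2.resize(i,None,fx=4.5,fy=4.5,interpolation=cv2.INTER_CUBIC))
E
```

```text
0 False [-2.8  0.2  1. ] 0.0014 [-0.7  0.3 -0.3]
3 False [-4.   0.6 -0.2] 0.00142 [-0.7  0.2 -0.1]
6 False [-4.2  2.7  1.6] 0.00132 [-0.6  0.3 -0.1]
9 False [-5.1  2.2  0.7] 0.0012 [-0.4  0.3 -0.1]
12 False [-4.4  3.5  1.1] 0.00099 [-0.1  0.1 -0. ]
15 False [-5.   2.   0.5] 0.00085 [ 0.1  0.1 -0. ]
18 False [-3.7  1.9  0.7] 0.00065 [ 0.5 -0.2  0.2]
21 False [-2.6  1.   0.6] 0.00057 [ 0.9 -0.6  0.4]
24 False [-0.8  0.   0.5] 0.00061 [ 0.8 -0.6  0.3]
b 0.0008302801992333866 19.7
```

View pics/w8.png

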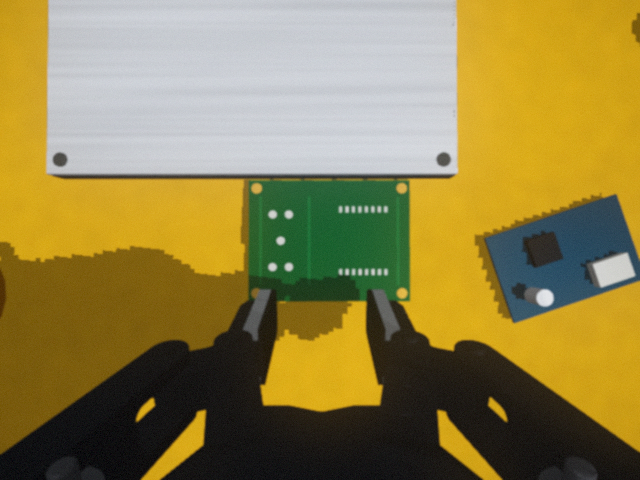

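View pics/s8c.png

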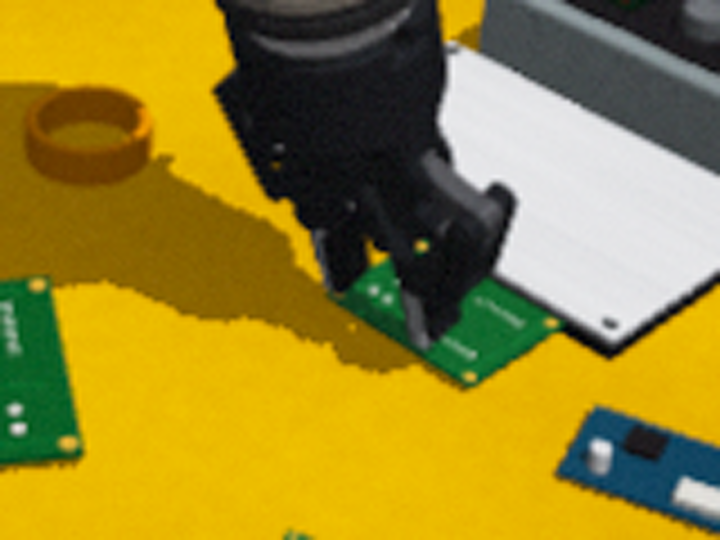

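```bash
cat >> h.py <<'E'
def alpha2(d): return np.interp(d,[0,3,15,30,50,80],[.08,.08,-.15,-.20,-.15,0])
S2=.0035
def E2(d,zW):
    t=np.radians(d); return -.065-(.06*np.cos(t)+.002*np.sin(t)), zW+.06*np.sin(t)-.002*np.cos(t)
def tgt2(d,zW,b,y,a=None,s=S2):
    a=alpha2(d) if a is None else a; ex,ez=E2(d,zW)
    return tcp(ex+s*np.sin(a)+b,ez-s*np.cos(a),a,y), quat(a,1)
def crn(a):  # actual edge position (assuming stuck at s): plate x,z
    p=toplate(r.read_state()['eef_pos'])
    cx=p[0]+.011*np.cos(a)+.0228*np.sin(a); cz=p[2]+.011*np.sin(a)-.0228*np.cos(a)
    return cx-S2*np.sin(a), cz+S2*np.cos(a), p[1]
E
python3 - <<'E'
from h import *
q=quat(.08,1); y=-.033
r.move_straight(toworld([-.165,y,.07]),q,speed=.12)
r.move_straight(tcp(-.150,.03,.08,y),q,speed=.1)
r.move_straight(tcp(-.150,.0028,.08,y),q,speed=.05)
h=r.move_straight(tcp(-.115,.0028,.08,y),q,speed=.02,max_force=4)
r.hold(.05); print(h,F(),np.round(crn(.08),4))
b=.0022
for d in range(0,20,2):
    p,q=tgt2(d,.008,b,y); r.move_straight(p,q,speed=.03,max_force=30)
    f=F(); print(d,f.round(1),round(b,4),np.round(crn(alpha2(d)),4),np.round(E2(d,.008),4))
    b+=np.clip((8+f[0])*.0001,-.0003,.0003)
print('b',b,r.read_state()['time_s'])
shot('wrist','w9.png');shot('side','s9.png')
i=cv2.imread('pics/s9.png')[200:320,280:440]; cv2.imwrite('pics/s9c.png',cv2.resize(i,None,fx=4.5,fy=4.5,interpolation=cv2.INTER_CUBIC))
E
```

```text
True [1.22306107 0.4028728  1.21495384] [-0.1246  0.0057 -0.0327]
0 [-5.2 -0.3  3.5] 0.0022 [-0.1242  0.0056 -0.0327] [-0.125  0.006]
2 [-5.8 -2.4 -0.7] 0.0025 [-0.1242  0.0075 -0.0326] [-0.125   0.0081]
4 [-6.9 -1.   0.1] 0.0027 [-0.1242  0.0095 -0.0324] [-0.125   0.0102]
6 [ 0.7 -0.7 -0.7] 0.0028 [-0.1209  0.0126 -0.0332] [-0.1249  0.0123]
8 [-0.5  0.5 -0.2] 0.0031 [-0.121   0.0144 -0.033 ] [-0.1247  0.0144]
10 [ 0.7 -0.5  0.7] 0.0034 [-0.1207  0.0163 -0.033 ] [-0.1244  0.0164]
12 [ 0.5  0.2 -0.7] 0.0037 [-0.1202  0.0184 -0.033 ] [-0.1241  0.0185]
14 [ 0.   0.9 -0.4] 0.004 [-0.1195  0.0203 -0.033 ] [-0.1237  0.0206]
16 [-0.9  0.1 -0.5] 0.0043 [-0.1189  0.0225 -0.033 ] [-0.1232  0.0226]
18 [ 0.3 -0.2  0.7] 0.0046 [-0.118   0.0247 -0.033 ] [-0.1227  0.0246]
b 0.0049090885671740705 25.1417
```

View pics/w9.png

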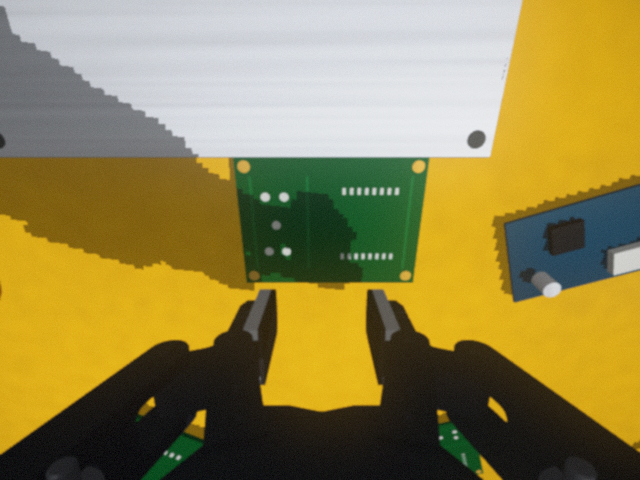

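View pics/s9c.png

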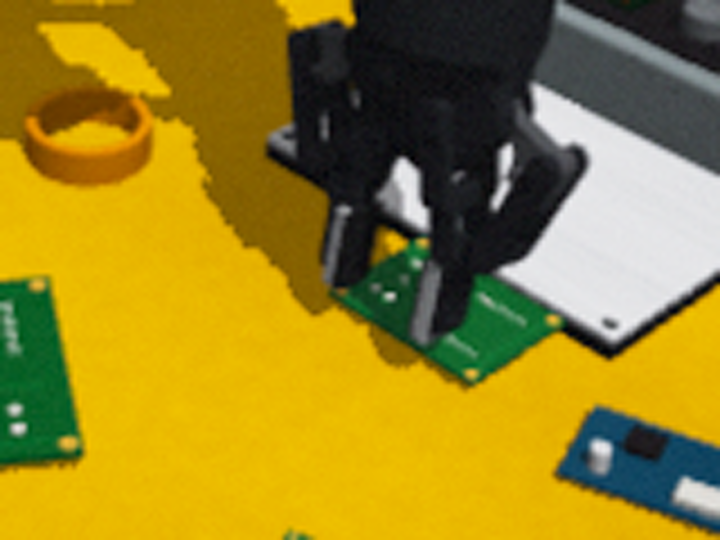

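```bash
cat > att.py <<'E'
from h import *
A=.10; q=quat(A,1); y=-.035
def mv(p,sp=.03): r.move_straight(p,q,speed=sp,max_force=40)
r.move_straight(toworld([-.165,y,.07]),q,speed=.12)
r.move_straight(tcp(-.150,.03,A,y),q,speed=.1)
r.move_straight(tcp(-.150,.0029,A,y),q,speed=.05)
h=r.move_straight(tcp(-.115,.0029,A,y),q,speed=.02,max_force=4)
r.hold(.05); c0=crn(A); print(h,F(),np.round(c0,4))
b=.0025; ok=True
for d in range(0,21,2):
    p,_=tgt2(d,.008,b,y,A); mv(p)
    f=F(); print(d,f.round(1),round(b,4),np.round(crn(A),4))
    b+=np.clip((7.5+f[0])*.0001,-.0003,.0003)
    if f[0]>-1.5: ok=False; print('LOST'); break
if ok:
    ex,ez=E2(d,.008); ex+=b
    for k in range(14):
        y+=.001
        f=F(); ex+=np.clip((7.5+f[0])*.0002,-.0003,.0008)
        mv(tcp(ex+S2*np.sin(A),ez-S2*np.cos(A),A,y)); f=F(); c=crn(A)
        # theta from span, front corner height
        sp=-.065-c[0]; R=np.hypot(.06,.002); th=np.arccos(min(1,sp/R))+np.arctan2(.002,.06)
        zW=c[1]-.06*np.sin(th)+.002*np.cos(th)
        print(k,f.round(1),np.round(c,4),'th',round(np.degrees(th),1),'zW',round(zW*1000,1))
        if f[0]>-1.5: ok=False; print('LOST'); break
print(r.read_state()['time_s'])
shot('wrist','w10.png');shot('side','s10.png')
i=cv2.imread('pics/s10.png')[200:320,280:440]; cv2.imwrite('pics/s10c.png',cv2.resize(i,None,fx=4.5,fy=4.5,interpolation=cv2.INTER_CUBIC))
E
python3 att.py
```

```text
True [-0.29649714 -0.63178707  3.54686322] [-0.1244  0.006  -0.0348]
0 [-7.4 -1.7  8.3] 0.0025 [-0.1242  0.0059 -0.0347]
2 [-4.7 -2.2 -1.3] 0.0025 [-0.1242  0.0074 -0.0347]
4 [-6.5 -2.1  0.8] 0.0028 [-0.1241  0.0094 -0.0346]
6 [-7.1 -2.6  0.5] 0.0029 [-0.1239  0.0116 -0.0346]
8 [-5.6 -1.6  0.4] 0.0029 [-0.1237  0.0137 -0.0346]
10 [-6.9 -1.7  1.2] 0.0031 [-0.1234  0.0157 -0.0346]
12 [-7.2 -2.5  0.9] 0.0032 [-0.1231  0.0178 -0.0346]
14 [-8.  -1.7  1.8] 0.0032 [-0.1226  0.0199 -0.0346]
16 [-8.1 -2.1  1.2] 0.0032 [-0.1221  0.022  -0.0346]
18 [-7.5 -1.7  2.1] 0.0031 [-0.1216  0.024  -0.0346]
20 [-7.3 -0.6  2.9] 0.0031 [-0.1209  0.026  -0.0346]
0 [-6.5 -2.2  2.3] [-0.1206  0.0261 -0.0337] th 24.1 zW 3.5
1 [-7.1 -1.1  1.2] [-0.1201  0.0262 -0.0328] th 25.4 zW 2.3
2 [-4.3  0.1  1.5] [-0.119   0.0265 -0.0319] th 27.8 zW 0.3
3 [-6.1 -2.3  3.1] [-0.1186  0.0266 -0.0311] th 28.7 zW -0.5
4 [-5.1 -2.4  1.9] [-0.1182  0.0266 -0.0301] th 29.5 zW -1.2
5 [-4.4 -3.3  2. ] [-0.1177  0.0266 -0.0291] th 30.5 zW -2.1
6 [-5.  -2.4  2.5] [-0.1171  0.0266 -0.0281] th 31.6 zW -3.2
7 [-4.7 -1.9  1.7] [-0.1164  0.0266 -0.0271] th 32.9 zW -4.3
8 [-2.6 -0.1  1.7] [-0.1155  0.0267 -0.026 ] th 34.7 zW -5.8
9 [-0.5 -0.8  0.9] [-0.1144  0.0267 -0.0249] th 36.6 zW -7.4
LOST
33.325
```

View pics/w10.png

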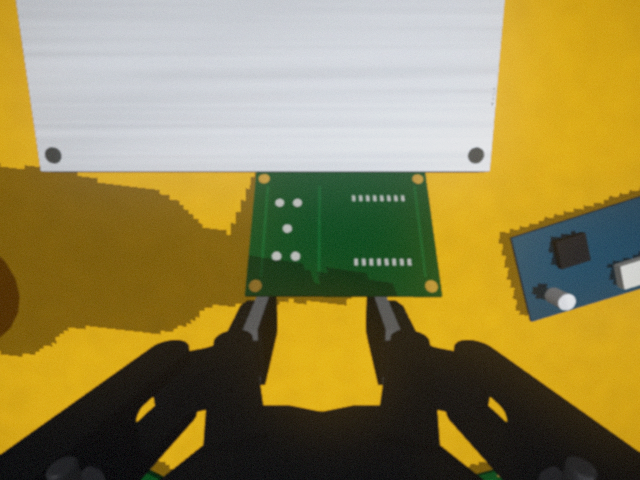

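View pics/s10c.png

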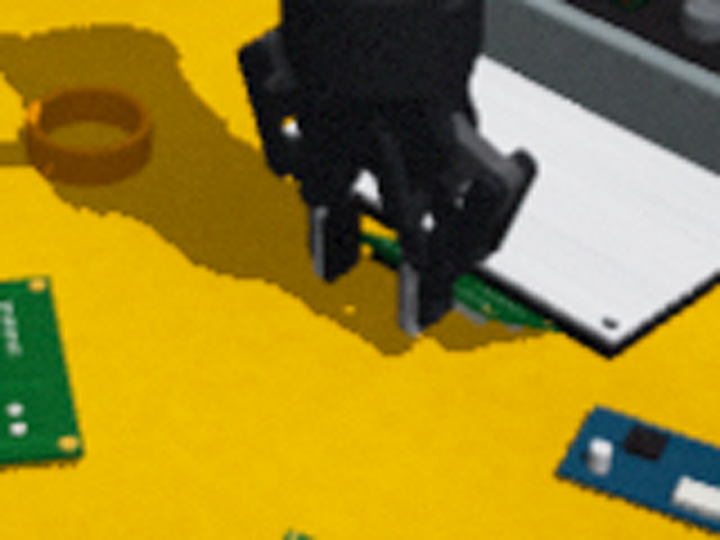

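```bash
cat > ph2.py <<'E'
from h import *
import sys
y=-.0249; b=float(sys.argv[3])
for d in range(int(sys.argv[1]),int(sys.argv[2]),4):
    t=np.radians(d); a=np.interp(d,[36,70],[.10,0]); s=np.interp(d,[38,52],[.0125,.009])
    cx=-.065-(.06*np.cos(t)+.002*np.sin(t))+s*np.sin(a)+b; cz=.06*np.sin(t)-s*np.cos(a)
    p=tcp(cx,cz,a,y); h=r.move_straight(p,quat(a,1),speed=.04,max_force=20)
    print(d,h,F().round(1),(toplate(r.read_state()['eef_pos'])-toplate(p)).round(4)*1e3)
print(r.read_state()['time_s'])
n=sys.argv[4]
shot('wrist',f'w{n}.png');shot('side',f's{n}.png')
i=cv2.imread(f'pics/s{n}.png')[180:320,280:440]; cv2.imwrite(f'pics/s{n}c.png',cv2.resize(i,None,fx=4.2,fy=4.2,interpolation=cv2.INTER_CUBIC))
E
python3 ph2.py 38 59 .0012 11
```

```text
38 False [ 0.5  0.7 -0.2] [ 0.6 -0.   0.2]
42 False [-0.9  0.3  0.7] [ 0.4 -0.1  0.1]
46 False [ 0.6 -0.2 -0.1] [ 0.2 -0.   0. ]
50 False [-0.3  0.1  0.1] [ 0.1 -0.  -0. ]
54 False [0.1 0.6 0.6] [ 0.1 -0.  -0. ]
58 False [ 0.  -0.2  0. ] [ 0.2 -0.  -0. ]
35.025
```

View pics/s11c.png

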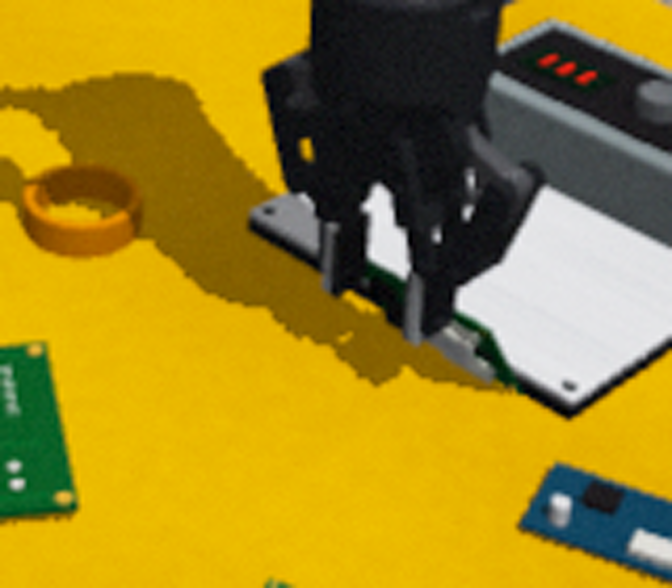

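Board is rising steadily on the fingertips (about 58°, parts visible facing the robot). Continuing past upright.

```bash
python3 ph2.py 62 91 .0012 12
```

```text
62 False [ 0.4 -0.7 -0.5] [ 0.2 -0.   0. ]
66 False [0.2 0.1 0.1] [ 0.2 -0.  -0. ]
70 False [1.  0.5 0. ] [ 0.1  0.  -0. ]
74 False [-0.3  0.7 -0.1] [ 0.2 -0.   0.1]
78 False [-0.5  0.3 -0.3] [ 0.3 -0.   0.1]
82 False [-0.   0.6 -0.5] [ 0.3 -0.1  0.1]
86 False [-1.1 -0.1  0.4] [ 0.2 -0.   0. ]
90 False [-0.4  0.3 -0.8] [ 0.2 -0.  -0. ]
37.1667
```

View pics/s12c.png

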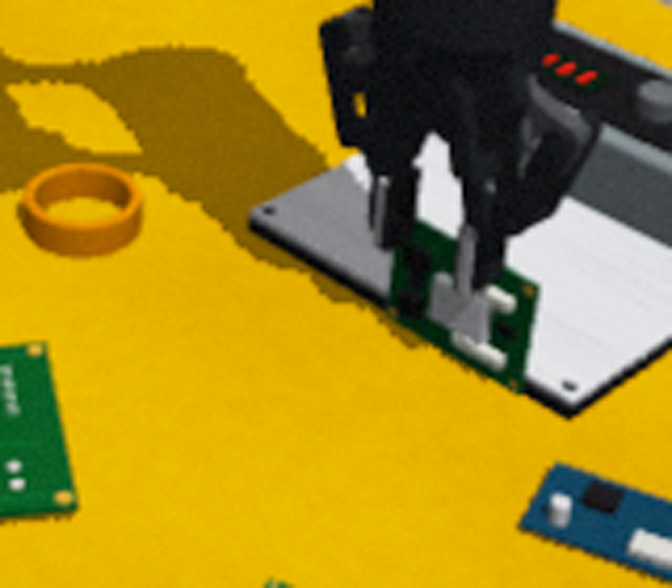

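View pics/w12.png

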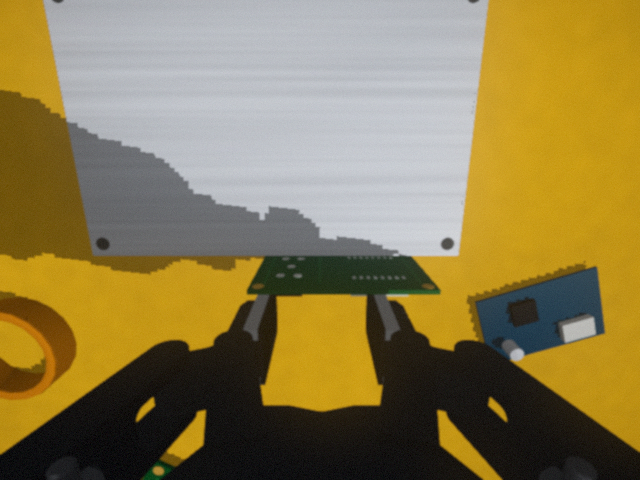

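```bash
python3 - <<'E'
from h import *
y=-.0249;q=quat(0,1)
for cx in (-.058,-.05,-.042,-.034):
    h=r.move_straight(tcp(cx,.050,0,y),q,speed=.04,max_force=10); print(cx,h,F().round(1))
print(r.read_state()['time_s'])
n=13
shot('wrist',f'w{n}.png');shot('side',f's{n}.png')
i=cv2.imread(f'pics/s{n}.png')[180:320,280:440]; cv2.imwrite(f'pics/s{n}c.png',cv2.resize(i,None,fx=4.2,fy=4.2,interpolation=cv2.INTER_CUBIC))
E
```

```text
-0.058 False [-0.  -0.1  0.4]
-0.05 False [ 0.5  0.  -0.1]
-0.042 False [-0.1 -0.8 -0.2]
-0.034 False [ 0.4  0.2 -0.4]
38.6667
```

View pics/s13c.png

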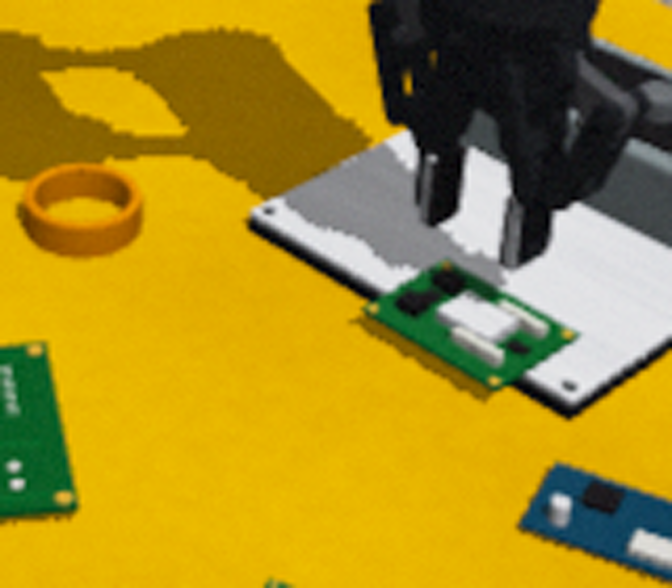

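View pics/w13.png

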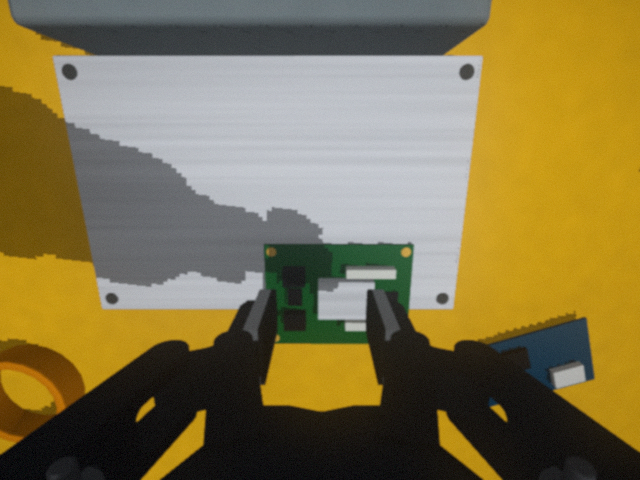

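```bash
python3 - <<'E'
from h import *
y=-.0335;q=quat(0,1)
r.move_straight(tcp(-.034,.060,0,-.0249),q,speed=.1)
r.move_straight(tcp(-.110,.060,0,y),q,speed=.12)
shot('wrist','w14.png')
h=r.move_straight(tcp(-.110,.008,0,y),q,speed=.06,max_force=5); print(h,F())
h=r.move_straight(tcp(-.0672,.008,0,y),q,speed=.03,max_force=5); print(h,F(),toplate(r.read_state()['eef_pos']))
shot('wrist','w15.png')
print(r.read_state()['time_s'])
E
```

```text
False [-0.50671562 -0.19164876 -0.3065946 ]
False [0.00644068 0.2346928  0.44931287] [-0.07827393 -0.03350331  0.03082325]
42.4917
```

View pics/w15.png

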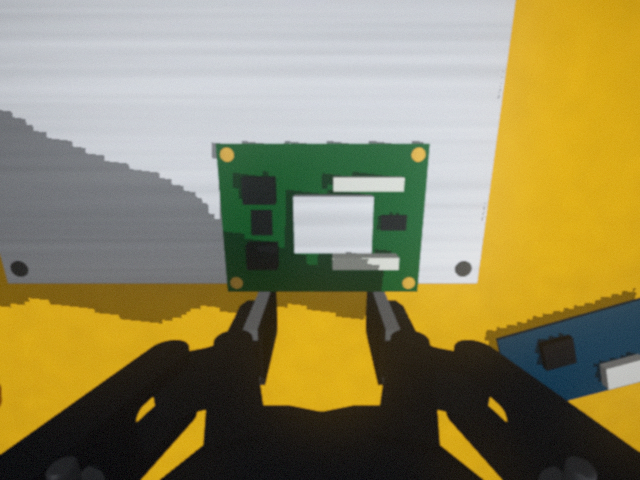

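```bash
python3 - <<'E'
from h import *
y=-.0335;q=quat(0,1)
r.move_straight(tcp(-.071,.008,0,y),q,speed=.05)
r.move_straight(tcp(-.071,.0131,0,y),q,speed=.05)
h=r.move_straight(tcp(-.045,.0131,0,y),q,speed=.03,max_force=5); print(h,F(),toplate(r.read_state()['eef_pos']))
shot('wrist','w16.png')
r.move_straight(tcp(-.055,.0131,0,y),q,speed=.05)
r.move_straight(tcp(-.08,.08,0,y),q,speed=.12)
shot('wrist','w17.png'); print(r.read_state()['time_s'])
E
```

```text
False [ 0.00175063 -0.29658412 -0.30248976] [-0.0561202  -0.03345471  0.03587132]
45.2
```

View pics/w17.png

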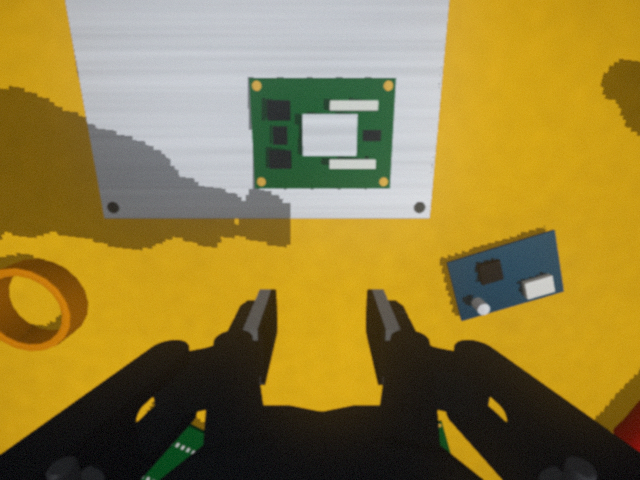

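```bash
python3 - <<'E'
from h import *
r.move_straight(tcp(-.12,.13,0,-.0335),quat(0,1),speed=.15)
im,d=shot('side','s18.png'); cam=optics.camera_model('side')
for c,rc in rect_world(cam,im,green(im),0.014):
    if 400<rc[1][0]*rc[1][1]/10<560: print('side',c.round(),[toplate(np.array([*(p/1e3),0]))[:2].round(4).tolist() for p in cv2.boxPoints(rc)],np.round(rc[1],1))
s=r.read_state(); R=Ro.from_quat(s['eef_rot']).as_matrix(); im,dw=shot('wrist','w18.png'); w=optics.camera_model('wrist')
M=w['tool_from_camera']; m=green(im); cs,_=cv2.findContours(m,cv2.RETR_EXTERNAL,cv2.CHAIN_APPROX_NONE)
for c in cs:
    if cv2.contourArea(c)<2000: continue
    mm=np.zeros_like(m); cv2.drawContours(mm,[c],-1,255,-1); mm=cv2.erode(mm&m,np.ones((5,5)))
    v,u=np.nonzero((mm>0)&(dw>0)); z=dw[v,u]
    P=(np.linalg.inv(w['K'])@np.stack([u*z,v*z,z])); P=R@(M[:3,:3]@P+M[:3,3:])+np.array(s['eef_pos'])[:,None]
    A=np.c_[P[0],P[1],np.ones(len(u))]; k=np.linalg.lstsq(A,P[2],rcond=None)[0]
    pp=np.array([toplate(x) for x in P.T]); print(c.reshape(-1,2).mean(0),'z',np.median(P[2]).round(4),'tilt deg',np.degrees(np.hypot(*k[:2])).round(2),pp.min(0).round(3),pp.max(0).round(3))
print(s['time_s'])
a=cv2.imread('pics/side0.png');
E
```

```text
side [403. 248.] [[-0.0465, 0.0048], [-0.0463, -0.0747], [0.0145, -0.0745], [0.0142, 0.0049]] [60.7 79.5]
[325.25657895  70.08114035] z 0.015 tilt deg 0.12 [-0.045 -0.071  0.012] [0.011 0.006 0.017]
45.825
```

View pics/s18.png

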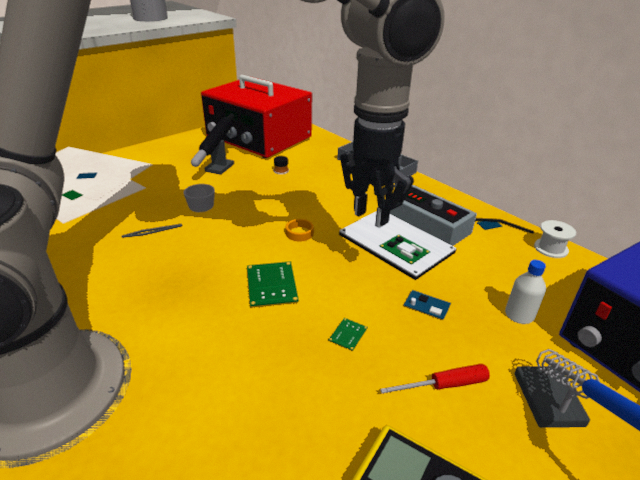

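The side view shows the board at (403,248), parts up and well inside the plate. The bystanders sit at the same pixels as in the first picture.

```bash
python3 -c "
from workcell import r
r.finish_job()"
```

```text
the job is handed in; nothing more can be done
```

The board is flipped and lies flat on the plate, parts up, with no edge hanging over; I handed the job in at about 46 s of the 67 s allowed. I squared it against the plate's front edge, tipped it up on the fingertips with its lower edge down, let it fall over onto the plate, and pushed it about 19 mm in from the front edge.

**Setbacks:** The first three tipping tries lost their grip and the board dropped back flat on the bench. The fourth worked: I slid the board sideways so its front edge settled down towards the bench, then pushed it upright.

**Last checks before hand-in:**
- **Position:** in the plate's frame the corners lie at x from -47 to +15 mm and y from -75 to +5 mm. The measured size was 60.7 x 79.5 mm.
- **Flatness:** the depth fit gave a tilt of 0.12°. The median surface height was 15 mm against the expected 14 mm, within the 2 mm calibration.
- **Upright stage:** I judged it only from pictures, standing nearly vertical at the plate's front edge with its lower edge down.
- **Other things on the bench:** compared by eye in the side view, where they looked unmoved. I took no numeric check of them.

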